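# Sort the capacitors into their own cradles

### The arm

A 7-joint arm with a two-finger parallel gripper is mounted at the origin on the work surface. World frame = base frame: x ahead of the robot, y to its left, z up, the work surface at z = 0. Lengths are in m, angles in rad, forces in N, time in s.
With the tool pointing down it reaches from about 0.4 to 0.875 m from the base axis. Payload 6.5 kg.
Tool frame: the origin (TCP) lies midway between the tips of the shut fingers; the grasp point (between the pads) lies 19 mm behind it; z points along the fingers, y is the line along which they close (so a half turn about z gives the same grasp; the last joint's range is limited). The gripper opens to 85 mm and grips with 20 to 120 N. Pads are 22 mm wide; open, the fingers measure 114 mm over their backs; the gripper's body (76 mm by 85 mm) begins 54 mm behind the grasp point. The pads swing forward as they close: fully open they stand 13 mm farther back than shut.
Start: joints at [-1.366, 0.536, -0.004, 1.538, 0.003, 1.067, -0.071], TCP at [0.174, 0.626, 0.231] pointing down, gripper open.
Joint ranges: [-2.7, 2.7], [-0.37, 2.16], [-1.27, 1.26], [0.24, 2.4], [-1.31, 4.45], [0.19, 1.91], [-2.76, 2.76]. Speed limits (rad/s): [2.39, 2.39, 3.14, 3.14, 3.14, 3.14, 3.14].

### API

Orientations are given as [roll, pitch, yaw] about the fixed x, y, z axes, in that order (R = Rz(yaw) Ry(pitch) Rx(roll)).
In Python, from cell import get_state, imaging, bot gives the robot as it stands.
- The arm moves only by the tool arm_command, never from a script. Its argument "moves" is one flat list of numbers, 6 for each row, row after row: the shift along the tool's x, y, z normalised to -1 to 1, where 1 is 800 mm, then the turn, a rotation vector about the tool's x, y, z normalised to -1 to 1, where 1 is pi/2 rad. In form: [dx, dy, dz, rx, ry, rz, dx, dy, dz, rx, ry, rz, ...]. A call has 1 to 12 rows; each row is the pose to reach, as a shift and turn from the pose commanded when the call began, along the tool's axes at that moment; what a row does not reach only later rows make up. A row lasts 1/12 s, in which the tool goes at most 41.7 mm and 7.16 degrees, less where a joint would pass 70% of its speed; a pose out of reach is approached as far as the arm can. A call with a number of a shift or a turn outside -1 to 1 is refused whole. A call with a gripper value outside its range is refused whole. "fingers" is the opening, from 0 (shut) to 1 (fully open), set as the call begins (left out, the last holds). The fingers move at their own pace and stop on an object; "squeeze" is the grip in N (left out, the last holds). Time passes only in rows, so rows that repeat a pose let the fingers close. It gives the time, the measured TCP pose, the force, the opening and the grip force at its end, in the units of the state.
- get_state(): the state, without advancing time (a new reading comes with each control period).
- imaging.camera(name): name is "side" or "top" or "wrist"; returns a dict with "color" (480x640x3 uint8, blue, green, red), "fx", "fy", "cx", "cy" (pixels), "world_to_cam" (4x4, takes a point from world to camera coordinates); the wrist camera has in their place "tool_from_camera" (4x4, takes a point from camera to tool coordinates, whose origin is the TCP and whose axes are the flange's). Camera axes: x right, y up, looking along -z (the intrinsics and any distortion apply to the point x, -y, -z); pixel columns grow to the right and rows downward; lengths in m; the calibration is good to about 2 mm. A picture is of the moment at which its call begins: read the wrist's pose just before it. There is no depth.
- bot.hand_in(): hands the job in; it is judged then, once.
The state is a dict: "t": time; "joint_positions": joint angles; "qvel": joint speeds; "joint_efforts": joint torques, N m; "ee_pos": TCP position; "ee_rot": TCP orientation; "ft_force": force on the tool from outside, world axes, zero at the start; "wrist_torque": the same for the moment, N m; "finger_gap": finger opening in m; "finger_force": force on a finger pad.
Only numpy, scipy, OpenCV 4.12 (cv2) and the standard library are available. Lean on these libraries where they do the work, as an engineer would, in place of code of your own. Each camera call takes 0.05 s, during which the arm holds its last target. There are 200 camera calls.

### The job

The four can capacitors pulled from the amplifier are lying in each other's cradles on the test jig: move them about, parking one on the empty spare stand when you need room, until each rests centred in the cradle that is as long as itself and the stand is empty again. They roll, so never lay one down on the bench or on the bare jig plate.

Things in the scene. Friction and masses are not known exactly. Their poses are not given: they have to be found in the camera images.
- can40 (a point): the shortest capacitor: a smooth rigid black cylinder with a grey stripe, 35 mm in diameter and 40 mm long (plus 3 mm terminal studs on one end), 30 to 170 g, lying on its side. The point is its centre, on its axis half-way along; x is the long axis, y and z are across it.
- can60 (a point): the second shortest capacitor: a smooth rigid black cylinder with a grey stripe, 35 mm in diameter and 60 mm long (plus 3 mm terminal studs on one end), 30 to 170 g, lying on its side. The point is its centre, on its axis half-way along; x is the long axis, y and z are across it.
- can80 (a point): the second longest capacitor: a smooth rigid black cylinder with a grey stripe, 35 mm in diameter and 80 mm long (plus 3 mm terminal studs on one end), 30 to 170 g, lying on its side. The point is its centre, on its axis half-way along; x is the long axis, y and z are across it.
- can100 (a point): the longest capacitor: a smooth rigid black cylinder with a grey stripe, 35 mm in diameter and 100 mm long (plus 3 mm terminal studs on one end), 30 to 170 g, lying on its side. The point is its centre, on its axis half-way along; x is the long axis, y and z are across it.
- seat40 (a point): the seat of the 40 mm cradle: a fixed white V-shaped trough, 40 mm long, open at both ends, on a base 40 mm long, 60 mm wide and 5 mm thick. The point is where the centre of any capacitor lies when it rests centred in the trough (30 mm above the cradle's underside and 34 mm above the bench); x runs along the trough, z is up. The V's upper edges are 11 mm lower than the point and 30 mm apart, so a capacitor stands well clear of them.
- seat60 (a point): the seat of the 60 mm cradle: a fixed white V-shaped trough, 60 mm long, open at both ends, on a base 60 mm long, 60 mm wide and 5 mm thick. The point is where the centre of any capacitor lies when it rests centred in the trough (30 mm above the cradle's underside and 34 mm above the bench); x runs along the trough, z is up. The V's upper edges are 11 mm lower than the point and 30 mm apart, so a capacitor stands well clear of them.
- seat80 (a point): the seat of the 80 mm cradle: a fixed white V-shaped trough, 80 mm long, open at both ends, on a base 80 mm long, 60 mm wide and 5 mm thick. The point is where the centre of any capacitor lies when it rests centred in the trough (30 mm above the cradle's underside and 34 mm above the bench); x runs along the trough, z is up. The V's upper edges are 11 mm lower than the point and 30 mm apart, so a capacitor stands well clear of them.
- seat100 (a point): the seat of the 100 mm cradle: a fixed white V-shaped trough, 100 mm long, open at both ends, on a base 100 mm long, 60 mm wide and 5 mm thick. The point is where the centre of any capacitor lies when it rests centred in the trough (30 mm above the cradle's underside and 34 mm above the bench); x runs along the trough, z is up. The V's upper edges are 11 mm lower than the point and 30 mm apart, so a capacitor stands well clear of them.
- park (a point): the spare stand, empty at the start: a fixed white round base, 72 mm in diameter, with two narrow V-shaped saddles (34 mm apart over their outer faces) which hold any of the capacitors. The point is where a capacitor's centre lies when it rests centred there (34 mm above the bench); x runs along it, z is up. The V's upper edges are 11 mm lower than the point.
- jig: the fixed green-painted jig plate, 270 x 270 x 4 mm; origin under its centre, x along all troughs, z up. Cradles and stand share five of six places: two rows of three, about 86 mm apart across and 126 mm along the troughs. A black terminal block 26 mm high fills the sixth. Nothing on it is higher than the capacitors, 52 mm above the bench.
Things that resemble listed ones, but are neither listed nor needed, are in the scene too. What is shaped like the part that bears can60 but white is not meant.

How it is judged:
By the outcome, as a careful person would: the job done as asked, in the order asked, and still so for the second after the job is handed in, with the robot touching nothing.
It also fails if it takes over 144 s, if anything falls off the work surface, if the arm or the gripper's body presses on something with over 40 N, if the wrist force passes 120 N, or if a joint passes its speed limit or range.

## Working session

There is one attempt and no reset: what is moved stays moved. The work goes in short steps, Python scripts to look and compute and a tool call to move; the robot and the scene stay as the last step left them, time stands still between calls to the robot, and variables do not carry over. Pictures are saved under pics/ and viewed, at most 14 in all, crops included, and the job is handed in when it is done.

Besides the shell and the picture viewer there is one more tool, called after "Request:" as a command line: name --argument value ..., lists and objects as JSON in quotes. arm_command: Moves the arm, as the interface text tells. Its arguments: {"type":"object","properties":{"moves":{"type":"array"},"fingers":{"type":"number"},"squeeze":{"type":"number"}},"required":["moves"]}

```bash
mkdir -p pics; ls; python3 - <<'E'
from cell import get_state, imaging, bot
import cv2
s=get_state();print({k:s[k] for k in('t','ee_pos','ee_rot','finger_gap','ft_force')})
for n in('top','side'):
    c=imaging.camera(n);cv2.imwrite(f'pics/{n}0.png',c['color']);print(n,{k:v for k,v in c.items() if k!='color'})
E
```

```text
pics
{'t': 0.0, 'ee_pos': array([0.17374789, 0.62570381, 0.23040043]), 'ee_rot': array([-3.13987803e+00,  1.86684812e-04,  2.87086040e+00]), 'finger_gap': 0.0854095756696964, 'ft_force': array([-0.42579107,  0.05324427, -0.84598028])}
top {'fx': 522.8139627956855, 'fy': 522.8139627956855, 'cx': 324.6211546370684, 'cy': 238.0173174970869, 'world_to_cam': array([[-0.02369937, -0.99951524, -0.02018952,  0.0635655 ],
       [ 0.99955397, -0.02405769,  0.01769404, -0.58891508],
       [-0.01817118, -0.01976118,  0.99963959, -0.74520472],
       [ 0.        ,  0.        ,  0.        ,  1.        ]])}
side {'fx': 435.3558931138317, 'fy': 435.3558931138317, 'cx': 321.62902570941844, 'cy': 229.67324602204326, 'world_to_cam': array([[ 9.40083186e-01, -3.40944589e-01, -6.24315212e-04,
        -5.50302042e-01],
       [ 1.97117287e-01,  5.42013673e-01,  8.16924692e-01,
        -1.73326858e-01],
       [-2.78187666e-01, -7.68100231e-01,  5.76744014e-01,
        -4.81702019e-01],
       [ 0.00000000e+00,  0.00000000e+00,  0.00000000e+00,
         1.00000000e+00]])}
```

View pics/top0.png

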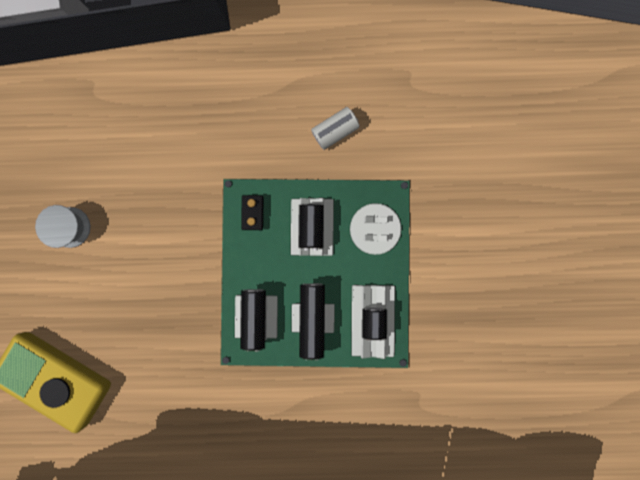

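View pics/side0.png

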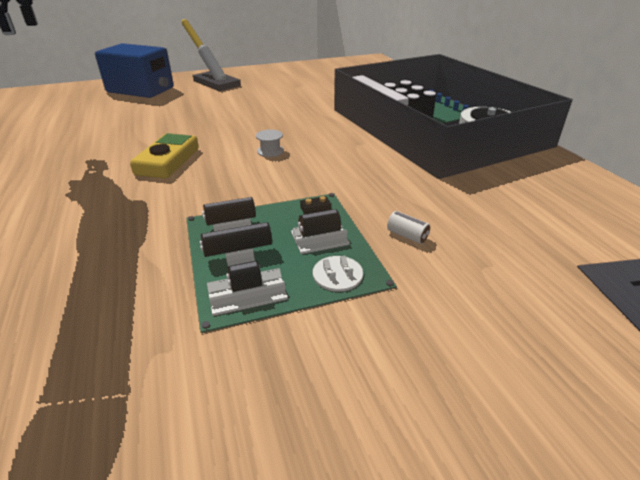

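Candidates for can40: black can at (375,323) on the right cradle, and the silver can at (336,128), which is a decoy. The round grey knob at (62,227) is also not meant. I'll check in a close crop.

```bash
python3 - <<'E'
import cv2
a=cv2.imread('pics/top0.png')[175:373,215:415]
cv2.imwrite('pics/crop.png',cv2.resize(a,None,fx=3,fy=3,interpolation=cv2.INTER_CUBIC))
E
```

```text
(no output)
```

View pics/crop.png

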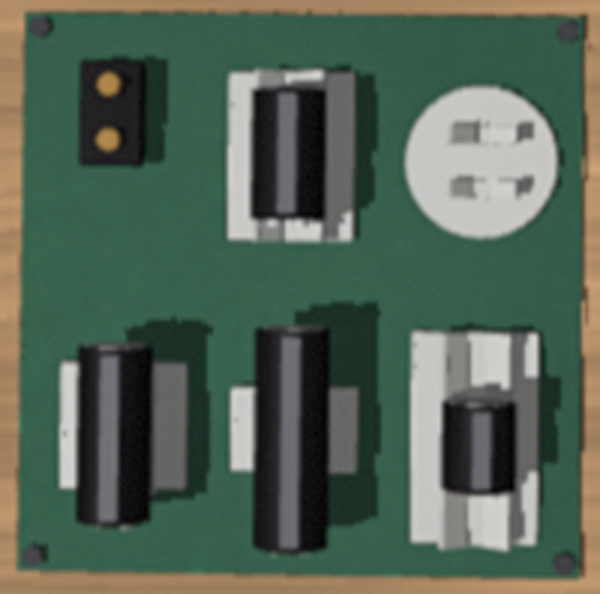

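```bash
cat > h.py <<'E'
import numpy as np,cv2
from cell import get_state, imaging
from scipy.spatial.transform import Rotation as R
TOP=dict(fx=522.8139627956855,cx=324.6211546370684,cy=238.0173174970869,W=np.array([[-0.02369937,-0.99951524,-0.02018952,0.0635655],[0.99955397,-0.02405769,0.01769404,-0.58891508],[-0.01817118,-0.01976118,0.99963959,-0.74520472],[0,0,0,1]]))
def back(u,v,z,M,f,cx,cy):
    "pixel -> world at height z; M = cam->world"
    d=M[:3,:3]@np.array([(u-cx)/f,-(v-cy)/f,-1]); o=M[:3,3]
    return o+d*(z-o[2])/d[2]
def top(u,v,z): return back(u,v,z,np.linalg.inv(TOP['W']),TOP['fx'],TOP['cx'],TOP['cy'])
def cmd():
    s=get_state(); return s['ee_pos'],R.from_euler('xyz',s['ee_rot'])
def plan(p,yaw):
    "tool-frame normalised shift and turn to reach p with tool down at yaw"
    P,Q=cmd(); T=R.from_euler('xyz',[np.pi,0,yaw])
    d=Q.inv().apply(np.array(p)-P)/.8; r=(Q.inv()*T).as_rotvec()/(np.pi/2)
    return np.round(d,4),np.round(r,4)
E
python3 - <<'E'
from h import *
f=lambda x,y,z:top(215+x/3-.33,175+y/3-.33,z)
c=[f(*p,.004) for p in((25,12),(585,18),(578,576),(18,570))]
print('jig',np.mean(c,0),'sides',[np.linalg.norm(c[i]-c[i-1]) for i in range(4)])
for a,b in((0,3),(1,2),(1,0),(2,3)):
    d=c[a]-c[b];print(np.degrees(np.arctan2(d[1],d[0])))
for n,x0,x1,y0,y1 in(('80',228,356,70,242),('60',60,188,361,489),('40',231,359,386,473),('100',410,540,330,548),('park',404,558,85,239)):
    a=f(x0,y0,.009);b=f(x1,y1,.009);print('seat',n,(a+b)/2,a-b)
for n,x0,x1,y0,y1 in(('60',252,325,87,219),('80',78,152,343,527),('100',256,328,326,553),('40',443,515,400,494)):
    a=f(x0,y0,.043);b=f(x1,y1,.043);print('can',n,(a+b)/2,a-b)
print(plan((.52,-.03,.33),0))
print(plan((.52,-.03,.33),np.pi), get_state()['joint_positions'])
E
```

```text
jig [0.54119961 0.0647733  0.004     ] sides [np.float64(0.26837393291500244), np.float64(0.2696093531951831), np.float64(0.26643327620231555), np.float64(0.2679472171381066)]
-1.8805558997028269
-2.237737411570362
-92.122972793921
-91.7083933740748
seat 80 [0.6069629  0.06715275 0.009     ] [0.0836097  0.05920217 0.        ]
seat 60 [0.48059306 0.15027518 0.009     ] [0.06215889 0.05989622 0.        ]
seat 40 [0.47672069 0.06874157 0.009     ] [0.04255522 0.05996354 0.        ]
seat 100 [ 0.47050976 -0.01660247  0.009     ] [0.10444842 0.05897164 0.        ]
seat park [ 0.60189439 -0.02278066  0.009     ] [0.07511392 0.07130254 0.        ]
can 60 [0.60695455 0.06720622 0.043     ] [0.06097387 0.03187481 0.        ]
can 80 [0.48052502 0.14920089 0.043     ] [0.08422001 0.03199804 0.        ]
can 100 [0.47682735 0.06864812 0.043     ] [0.10346364 0.03031825 0.        ]
can 40 [ 0.47160308 -0.0160314   0.043     ] [0.04312628 0.0314741  0.        ]
(array([-0.6363, -0.6743, -0.1233]), array([-1.0000e-04,  1.4000e-03,  1.8277e+00]))
(array([-0.6363, -0.6743, -0.1233]), array([-1.000e-03, -1.000e-04, -1.723e-01])) [-1.36618658  0.53708137 -0.0044381   1.53877805  0.00259445  1.06727489
 -0.07118249]
```

```bash
python3 - <<'E'
from h import *
print(plan((.54,.04,.33),np.pi-.035)); print(imaging.camera('wrist')['tool_from_camera'])
E
```

```text
(array([-0.637 , -0.5833, -0.1234]), array([-0.001 , -0.    , -0.1501]))
[[ 1.05449417e-05  9.48278028e-01  3.17440990e-01  8.09273771e-02]
 [ 9.99999985e-01 -6.49579948e-05  1.60827679e-04 -6.67547319e-04]
 [ 1.73129684e-04  3.17440984e-01 -9.48278014e-01 -1.42401117e-01]
 [ 0.00000000e+00  0.00000000e+00  0.00000000e+00  1.00000000e+00]]
```

```bash
python3 - <<'E'
from h import *
print(plan((.46,.065,.33),np.pi-.035))
E
```

```text
(array([-0.5323, -0.58  , -0.1234]), array([-0.0009, -0.    , -0.15  ]))
```

Request:
arm_command --moves '[-0.5323,-0.58,-0.1234,-0.001,0,-0.15,-0.5323,-0.58,-0.1234,-0.001,0,-0.15,-0.5323,-0.58,-0.1234,-0.001,0,-0.15,-0.5323,-0.58,-0.1234,-0.001,0,-0.15,-0.5323,-0.58,-0.1234,-0.001,0,-0.15,-0.5323,-0.58,-0.1234,-0.001,0,-0.15,-0.5323,-0.58,-0.1234,-0.001,0,-0.15,-0.5323,-0.58,-0.1234,-0.001,0,-0.15,-0.5323,-0.58,-0.1234,-0.001,0,-0.15,-0.5323,-0.58,-0.1234,-0.001,0,-0.15,-0.5323,-0.58,-0.1234,-0.001,0,-0.15,-0.5323,-0.58,-0.1234,-0.001,0,-0.15]'

```text
t: 1.15
ee_pos: [0.3987, 0.1842, 0.3091]
ee_rot: [3.14, 0.0, 3.106]
ft_force: [0.1, 0.2, 0.6]
finger_gap: 0.0854
finger_force: 0.0
```

```bash
python3 - <<'E'
from h import *
print(get_state()['ee_pos'],plan((.46,.065,.33),np.pi-.035))
E
```

```text
[0.39870552 0.18422817 0.30913224] (array([-0.0818, -0.1462, -0.0263]), array([ 0.0012,  0.0002, -0.0001]))
```

Request:
arm_command --moves '[-0.0818,-0.1462,-0.0263,0,0,0,-0.0818,-0.1462,-0.0263,0,0,0,-0.0818,-0.1462,-0.0263,0,0,0,-0.0818,-0.1462,-0.0263,0,0,0,-0.0818,-0.1462,-0.0263,0,0,0,-0.0818,-0.1462,-0.0263,0,0,0,-0.0818,-0.1462,-0.0263,0,0,0,-0.0818,-0.1462,-0.0263,0,0,0,-0.0818,-0.1462,-0.0263,0,0,0]' --fingers 0.7

```text
t: 1.9
ee_pos: [0.459, 0.0684, 0.3293]
ee_rot: [3.14, -0.001, 3.109]
ft_force: [0.0, 0.6, -0.0]
finger_gap: 0.0599
finger_force: 0.0
```

```bash
cat >> h.py <<'E'
def wrist(name):
    P,Q=cmd(); c=imaging.camera('wrist'); T=np.eye(4); T[:3,:3]=Q.as_matrix(); T[:3,3]=P
    M=T@c['tool_from_camera']; cv2.imwrite(f'pics/{name}.png',c['color'])
    np.savez(f'pics/{name}.npz',M=M,f=c['fx'],cx=c['cx'],cy=c['cy'],P=P)
def wp(name,u,v,z):
    d=np.load(f'pics/{name}.npz'); return back(u,v,z,d['M'],d['f'],d['cx'],d['cy'])
E
python3 - <<'E'
from h import *
wrist('w1');print(dict(np.load('pics/w1.npz')))
E
```

```text
{'M': array([[ 0.03253438, -0.94794329, -0.31677284,  0.3780193 ],
       [ 0.99946975,  0.03127407,  0.00906354,  0.07000872],
       [ 0.00131505, -0.31689975,  0.94845813,  0.47175741],
       [ 0.        ,  0.        ,  0.        ,  1.        ]]), 'f': array(365.98580988), 'cx': array(324.48948165), 'cy': array(243.37757846), 'P': array([0.45903764, 0.06838507, 0.32931354])}
```

View pics/w1.png

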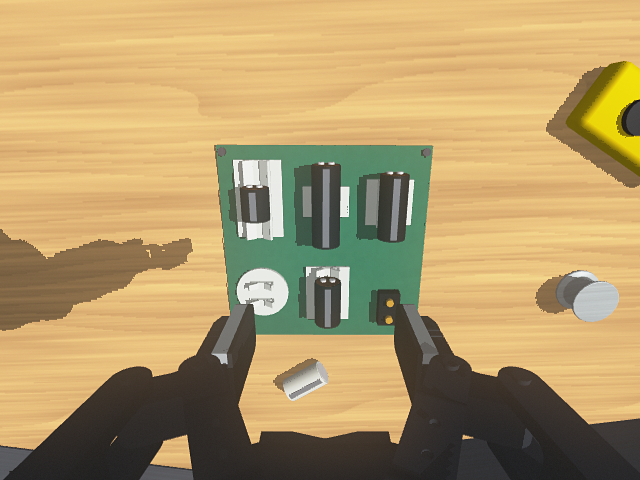

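```bash
python3 - <<'E'
import cv2
a=cv2.imread('pics/w1.png')[140:340,210:440]
cv2.imwrite('pics/crop2.png',cv2.resize(a,None,fx=3,fy=3,interpolation=cv2.INTER_CUBIC))
E
```

```text
(no output)
```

View pics/crop2.png

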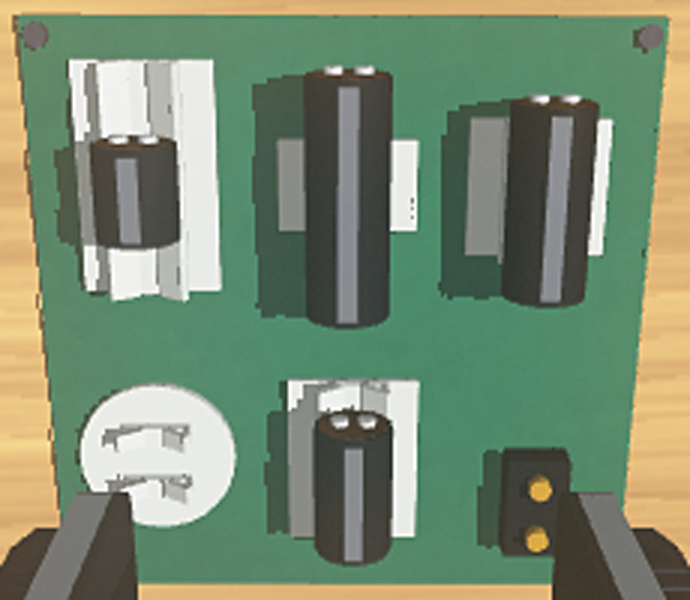

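```bash
python3 - <<'E'
from h import *
f=lambda x,y,z:wp('w1',210+x/3-.33,140+y/3-.33,z)
for n,q in dict(jig=[(14,15),(668,17),(628,583),(62,584)]).items():
    c=[f(*p,.004) for p in q];print(n,np.round(np.mean(c,0),4),[round(float(np.linalg.norm(c[i]-c[i-1])),4) for i in range(4)])
for n,q in dict(s40=[(277,139),(419,139),(417,232),(277,232)],s80=[(285,380),(420,380),(415,539),(288,539)],s100=[(68,60),(215,58),(221,291),(85,292)],s60=[(471,118),(612,120),(604,256),(464,254)],park=[(79,455),(236,455),(157,527),(157,383)]).items():
    c=[f(*p,.009) for p in q];print(n,np.round(np.mean(c,0),4),[round(float(np.linalg.norm(c[i]-c[i-1])),4) for i in range(4)],np.linalg.norm(c[0]-c[2]))
    if n!='park':
      d=c[2]-c[1]+c[3]-c[0];print('   yaw',np.arctan2(d[1],d[0]))
for n,a,b in(('40',(135,145),(136,248)),('100',(347,77),(347,327)),('80',(555,106),(546,306)),('60',(353,438),(353,564))):
    A=f(*a,.0515);B=f(*b,.0515);print('can',n,np.round((A+B)/2,4),np.linalg.norm(A-B))
E
```

```text
jig [0.5404 0.0648 0.004 ] [0.2695, 0.2696, 0.2684, 0.2772]
s40 [0.4762 0.0687 0.009 ] [0.0404, 0.06, 0.0404, 0.0608] 0.07232960170400031
   yaw -0.04224872033676228
s80 [0.6065 0.0667 0.009 ] [0.0818, 0.0613, 0.0818, 0.0606] 0.10184420321106585
   yaw -0.036059962681798494
s100 [ 0.4704 -0.0166  0.009 ] [0.1004, 0.0607, 0.1007, 0.0601] 0.11633596204413585
   yaw -0.04056538291691491
s60 [0.4799 0.1501 0.009 ] [0.0592, 0.0593, 0.0593, 0.0613] 0.08516421446232178
   yaw -0.031017327926757383
park [ 0.6006 -0.0237  0.009 ] [0.0525, 0.0729, 0.0541, 0.0739] 0.05094364008321437
can 40 [ 0.4689 -0.0139  0.0515] 0.04097235863694337
can 100 [0.4753 0.0684 0.0515] 0.0997812385312687
can 80 [0.4789 0.1479 0.0515] 0.08000428070559022
can 60 [0.6048 0.0668 0.0515] 0.060415400628268556
```

The wrist crop agrees with the top view to about 1 mm: can60 at (353,500), can100 (347,200), can80 (550,205), can40 (135,195), park (158,455). Assignment: can80 in seat60, can60 in seat80, can100 in seat40, can40 in seat100.

```bash
python3 - <<'E'
from h import *
print(get_state()['ee_pos'],plan((.6058,.0668,.10),np.pi-.037))
E
```

```text
[0.45919184 0.06817841 0.32939194] (array([-0.1833,  0.0039,  0.2867]), array([ 0.001 , -0.0002,  0.0026]))
```

Request:
arm_command --moves '[-0.18,0.002,0.2,0.001,0,0.0026,-0.1833,0.002,0.28,0.001,0,0.0026,-0.1833,0.002,0.28,0.001,0,0.0026,-0.1833,0.002,0.28,0.001,0,0.0026,-0.1833,0.002,0.28,0.001,0,0.0026,-0.1833,0.002,0.2867,0.001,0,0.0026,-0.1833,0.002,0.2867,0.001,0,0.0026,-0.1833,0.002,0.2867,0.001,0,0.0026,-0.1833,0.002,0.2867,0.001,0,0.0026,-0.1833,0.002,0.2867,0.001,0,0.0026,-0.1833,0.002,0.2867,0.001,0,0.0026,-0.1833,0.002,0.2867,0.001,0,0.0026]'

```text
t: 2.95
ee_pos: [0.6068, 0.0644, 0.1023]
ee_rot: [3.141, 0.003, 3.103]
ft_force: [0.6, 0.4, 0.1]
finger_gap: 0.0598
finger_force: 0.0
```

```bash
python3 - <<'E'
from h import *
print(get_state()['ee_pos'],get_state()['ee_rot'],plan((.6058,.0668,.02),np.pi-.037))
wrist('w2')
E
```

```text
[0.60682057 0.0643531  0.10225014] [3.14060702e+00 2.80584304e-03 3.10271934e+00] (array([0.0017, 0.0029, 0.1028]), array([ 0.0006,  0.0018, -0.0012]))
```

View pics/w2.png

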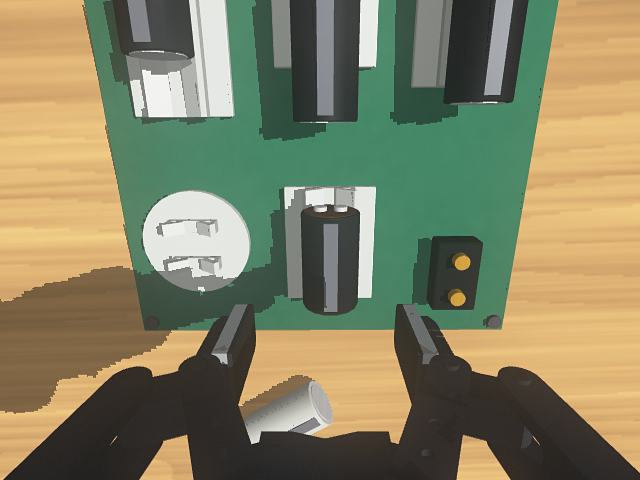

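```bash
python3 - <<'E'
from h import *
g=lambda *p:wp('w2',*p)
A=g(330,221,.0515);B=g(330,315,.0515);print('can60',(A+B)/2,np.linalg.norm(A-B))
c=[g(*p,.009) for p in((285,187),(376,187),(371,298),(286,298))];print('s80',np.mean(c,0),[np.linalg.norm(c[i]-c[i-1]) for i in range(4)])
c=[g(*p,.009) for p in((142,240),(250,241),(192,191),(199,292))];print('park',np.mean(c,0))
for i in range(3):print(get_state()['ee_pos'])
print(plan((.6058,.0668,.02),np.pi-.037))
E
```

```text
can60 [0.60667181 0.06671711 0.0515    ] 0.05791840032264337
s80 [0.60636662 0.06699136 0.009     ] [np.float64(0.07964923209479557), np.float64(0.05873151315434269), np.float64(0.07963787083502408), np.float64(0.06077788954936717)]
park [ 0.60055877 -0.02345299  0.009     ]
[0.60679472 0.06427829 0.10203525]
[0.60679472 0.06427829 0.10203525]
[0.60679472 0.06427829 0.10203525]
(array([0.0016, 0.003 , 0.1025]), array([ 0.0006,  0.0016, -0.0012]))
```

Request:
arm_command --moves '[0.0005,0.003,0.05,0,0.0016,-0.0012,0.0005,0.003,0.08,0,0.0016,-0.0012,0.0005,0.003,0.1,0,0.0016,-0.0012,0.0005,0.003,0.1025,0,0.0016,-0.0012,0.0005,0.003,0.1025,0,0.0016,-0.0012,0.0005,0.003,0.1025,0,0.0016,-0.0012,0.0005,0.003,0.1025,0,0.0016,-0.0012,0.0005,0.003,0.1025,0,0.0016,-0.0012]'

```text
t: 3.67
ee_pos: [0.6071, 0.0664, 0.0198]
ee_rot: [3.141, 0.0, 3.104]
ft_force: [-0.6, -0.6, 0.4]
finger_gap: 0.0595
finger_force: 0.0
```

```bash
python3 - <<'E'
from h import *
print(get_state(),plan((.6066,.0668,.02),np.pi-.037))
E
```

```text
{'t': 3.6667, 'joint_positions': array([-0.35017334,  0.77023022,  0.23449992,  1.76602457, -0.27621718,
        0.63727604,  1.57702136]), 'qvel': array([ 0.00044316,  0.00767631, -0.00148006,  0.00581976, -0.00170464,
       -0.00087762,  0.0001925 ]), 'joint_efforts': array([ 1.00455250e-02, -5.98190296e+01,  6.16778210e+00, -1.68990684e+01,
        1.05989262e-02,  1.01488276e-02, -1.67273876e-03]), 'ee_pos': array([0.60714057, 0.06640819, 0.01983009]), 'ee_rot': array([3.14105522e+00, 1.79410370e-04, 3.10422166e+00]), 'ft_force': array([-0.6339092 , -0.62152193,  0.36681219]), 'wrist_torque': array([ 0.00838169, -0.04897243,  0.03988076]), 'finger_force': 0.0, 'finger_gap': 0.059545536261722265} (array([ 0.0007,  0.0005, -0.0002]), array([ 0.0003,  0.0001, -0.0002]))
```

Request:
arm_command --moves '[0.0007,0.0005,0,0,0,0,0.0007,0.0005,0,0,0,0,0.0007,0.0005,0,0,0,0,0.0007,0.0005,0,0,0,0,0.0007,0.0005,0,0,0,0,0.0007,0.0005,0,0,0,0,0.0007,0.0005,0,0,0,0,0.0007,0.0005,0,0,0,0]' --fingers 0.2 --squeeze 30

```text
t: 4.33
ee_pos: [0.6059, 0.0677, 0.0192]
ee_rot: [3.14, -0.002, 3.105]
ft_force: [-1.7, 1.7, 5.4]
finger_gap: 0.0338
finger_force: 29.4
```

Request:
arm_command --moves '[0,0,-0.03,0,0,0,0,0,-0.07,0,0,0,0,0,-0.1,0,0,0,0,0,-0.1,0,0,0,0.001,-0.04,-0.1,0,0,0,0.002,-0.08,-0.1,0,0,0,0.0031,-0.1132,-0.1,0,0,0,0.0031,-0.1132,-0.1,0,0,0,0.0031,-0.1132,-0.1,0,0,0,0.0031,-0.1132,-0.1,0,0,0,0.0031,-0.1132,-0.1,0,0,0,0.0031,-0.1132,-0.1,0,0,0]'

```text
t: 5.33
ee_pos: [0.5998, -0.0219, 0.098]
ee_rot: [3.141, -0.003, 3.107]
ft_force: [-0.3, 0.2, -0.1]
finger_gap: 0.0339
finger_force: 30.3
```

```bash
python3 - <<'E'
from h import *
print(get_state()['ee_pos'],get_state()['finger_gap'],get_state()['finger_force']);wrist('w3')
E
```

```text
[ 0.59982896 -0.02190773  0.09802711] 0.033893344310147525 30.324724316596985
```

View pics/w3.png

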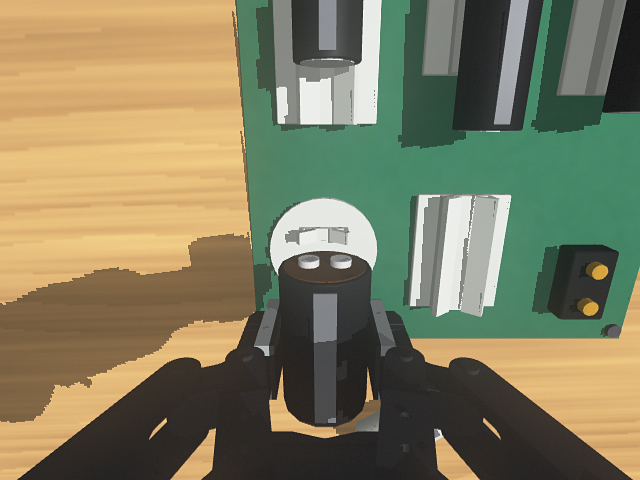

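The can is held level above the stand, whose circle is at (323,245). Lowering it now.

Request:
arm_command --moves '[0,0,0.04,0,0,0,0,0,0.07,0,0,0,0,0,0.09,0,0,0,0,0,0.099,0,0,0,0,0,0.099,0,0,0,0,0,0.099,0,0,0,0,0,0.099,0,0,0,0,0,0.099,0,0,0]'

```text
t: 6.05
ee_pos: [0.6, -0.0234, 0.0195]
ee_rot: [3.142, -0.002, 3.105]
ft_force: [0.4, -0.1, -1.1]
finger_gap: 0.0337
finger_force: 31.4
```

Request:
arm_command --moves '[0,0,0.0005,0,0,0,0,0,0.0005,0,0,0,0,0,0.0005,0,0,0,0,0,0.0005,0,0,0,0,0,0.0005,0,0,0,0,0,0.0005,0,0,0]' --fingers 0.6

```text
t: 6.55
ee_pos: [0.5996, -0.0237, 0.0187]
ee_rot: [-3.142, -0.002, 3.104]
ft_force: [0.4, -0.9, 0.2]
finger_gap: 0.0508
finger_force: 0.0
```

```bash
python3 - <<'E'
from h import *
print(get_state()['ee_pos'],get_state()['ee_rot'],plan((.4800,.1495,.10),np.pi-.037),plan((.4800,.1495,.17),np.pi-.037))
E
```

```text
[ 0.59963741 -0.02373228  0.01873389] [-3.14156155e+00 -2.27637680e-03  3.10422195e+00] (array([ 0.1578,  0.2108, -0.1012]), array([-0.    , -0.0014, -0.0002])) (array([ 0.158 ,  0.2108, -0.1887]), array([-0.    , -0.0014, -0.0002]))
```

Request:
arm_command --moves '[0,0,-0.04,0,0,0,0,0,-0.09,0,0,0,0,0,-0.11,0,0,0,0.158,0.211,-0.115,0,0,0,0.158,0.211,-0.115,0,0,0,0.158,0.211,-0.115,0,0,0,0.158,0.211,-0.115,0,0,0,0.158,0.211,-0.115,0,0,0,0.158,0.211,-0.115,0,0,0,0.158,0.211,-0.115,0,0,0,0.158,0.211,-0.115,0,0,0,0.158,0.211,-0.115,0,0,0]'

```text
t: 7.55
ee_pos: [0.4809, 0.1482, 0.1111]
ee_rot: [-3.141, -0.001, 3.102]
ft_force: [-0.2, -0.6, 0.5]
finger_gap: 0.0517
finger_force: 0.0
```

Request:
arm_command --moves '[0,0,0,0,0,0,0,0,0,0,0,0,0,0,0,0,0,0,0,0,0,0,0,0,0,0,0,0,0,0]' --fingers 0.7

```text
t: 7.97
ee_pos: [0.48, 0.1493, 0.1109]
ee_rot: [-3.141, -0.002, 3.104]
ft_force: [-0.1, 1.0, -0.6]
finger_gap: 0.0597
finger_force: 0.0
```

```bash
python3 - <<'E'
from h import *
print(get_state()['ee_pos']);wrist('w4')
E
```

```text
[0.47997499 0.14934167 0.11091754]
```

View pics/w4.png

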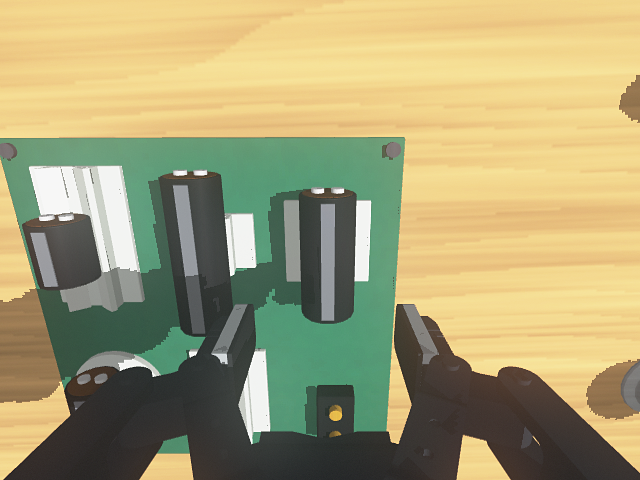

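```bash
python3 - <<'E'
from h import *
g=lambda *p:wp('w4',*p)
A=g(329,198,.0515);B=g(327,322,.0515);print('can80',(A+B)/2,np.linalg.norm(A-B))
c=[g(*p,.009) for p in((284,200),(371,200),(369,281),(286,282))];print('s60',np.mean(c,0),[np.linalg.norm(c[i]-c[i-1]) for i in range(4)])
print(plan((.48,.1495,.02),np.pi-.037))
E
```

```text
can80 [0.47893079 0.15058045 0.0515    ] 0.07859864813683284
s60 [0.47962507 0.150599   0.009     ] [np.float64(0.06065323201886749), np.float64(0.05892520983092863), np.float64(0.05985486615349066), np.float64(0.06052544654652753)]
(array([-0.0004,  0.    ,  0.1137]), array([-0.    , -0.0015, -0.0005]))
```

Can80 is centred on seat60 at (328,258), between the open fingers. Descending and gripping.

Request:
arm_command --moves '[0,0.0013,0.04,0,0,0,0,0.0013,0.08,0,0,0,0,0.0013,0.105,0,0,0,0,0.0013,0.1137,0,0,0,0,0.0013,0.1137,0,0,0,0,0.0013,0.1137,0,0,0,0,0.0013,0.1137,0,0,0,0,0.0013,0.1137,0,0,0,0,0.0013,0.1137,0,0,0]'

```text
t: 8.77
ee_pos: [0.4805, 0.1511, 0.0211]
ee_rot: [3.141, -0.0, 3.104]
ft_force: [-0.5, -0.6, 0.0]
finger_gap: 0.0598
finger_force: 0.0
```

Request:
arm_command --moves '[0,0,0,0,0,0,0,0,0,0,0,0,0,0,0,0,0,0,0,0,0,0,0,0,0,0,0,0,0,0,0,0,0,0,0,0,0,0,0,0,0,0,0,0,0,0,0,0,0,0,0,0,0,0]' --fingers 0.2

```text
t: 9.52
ee_pos: [0.48, 0.1511, 0.0206]
ee_rot: [3.141, -0.002, 3.104]
ft_force: [-2.1, -0.5, 6.1]
finger_gap: 0.0339
finger_force: 29.3
```

```bash
python3 - <<'E'
from h import *
P,Q=cmd();print(P)
for n,d in(('60->80',(.6066-.4798,.0668-.1505,0)),('40->100',(.4704-.4764,-.0166-.0687,0))):print(n,np.round(Q.inv().apply(d)/.8,4))
E
```

```text
[0.47996939 0.15108721 0.02059402]
60->80 [-0.1623 -0.0987 -0.0003]
40->100 [ 3.500e-03 -1.068e-01 -1.000e-04]
```

Request:
arm_command --moves '[0,0,-0.03,0,0,0,0,0,-0.07,0,0,0,0,0,-0.1,0,0,0,0,0,-0.1,0,0,0,-0.04,-0.025,-0.1,0,0,0,-0.08,-0.05,-0.1,0,0,0,-0.12,-0.075,-0.1,0,0,0,-0.1623,-0.0987,-0.1,0,0,0,-0.1623,-0.0987,-0.1,0,0,0,-0.1623,-0.0987,-0.1,0,0,0,-0.1623,-0.0987,-0.1,0,0,0,-0.1623,-0.0987,-0.1,0,0,0]'

```text
t: 10.52
ee_pos: [0.6051, 0.0682, 0.099]
ee_rot: [3.141, -0.005, 3.106]
ft_force: [-0.0, 0.4, -0.8]
finger_gap: 0.0341
finger_force: 30.6
```

Request:
arm_command --moves '[0,0,0.04,0,0,0,0,0,0.07,0,0,0,0,0,0.09,0,0,0,0,0,0.099,0,0,0,0,0,0.099,0,0,0,0,0,0.099,0,0,0,0,0,0.099,0,0,0,0,0,0.099,0,0,0]'

```text
t: 11.18
ee_pos: [0.6064, 0.0677, 0.0209]
ee_rot: [3.141, -0.002, 3.105]
ft_force: [0.1, 1.0, -1.6]
finger_gap: 0.0341
finger_force: 31.7
```

Request:
arm_command --moves '[0,0,0.0005,0,0,0,0,0,0.0005,0,0,0,0,0,0.0005,0,0,0,0,0,0.0005,0,0,0,0,0,0.0005,0,0,0,0,0,0.0005,0,0,0]' --fingers 0.6

```text
t: 11.68
ee_pos: [0.6065, 0.067, 0.0201]
ee_rot: [3.142, -0.002, 3.104]
ft_force: [-0.2, -0.8, -0.1]
finger_gap: 0.0512
finger_force: 0.0
```

```bash
python3 - <<'E'
from h import *
print(get_state()['ee_pos'],get_state()['ee_rot'],plan((.58,.03,.16),np.pi-.037))
E
```

```text
[0.60650192 0.06699661 0.02014375] [ 3.14158276e+00 -2.22452796e-03  3.10421808e+00] (array([ 0.0318, -0.0474, -0.1748]), array([ 0.    , -0.0014, -0.0002]))
```

Request:
arm_command --moves '[0,0,-0.04,0,0,0,0,0,-0.09,0,0,0,0,0,-0.12,0,0,0,0.03,-0.05,-0.15,0,0,0,0.03,-0.05,-0.15,0,0,0,0.03,-0.05,-0.15,0,0,0,0.03,-0.05,-0.15,0,0,0,0.03,-0.05,-0.15,0,0,0,0.03,-0.05,-0.15,0,0,0,0.03,-0.05,-0.15,0,0,0,0.03,-0.05,-0.15,0,0,0]' --fingers 0.7

```text
t: 12.6
ee_pos: [0.5812, 0.0286, 0.1395]
ee_rot: [-3.142, -0.003, 3.105]
ft_force: [-0.3, -0.5, -0.1]
finger_gap: 0.0594
finger_force: 0.0
```

```bash
python3 - <<'E'
from h import *
print(get_state()['ee_pos']);wrist('w5')
a=cv2.imread('pics/w5.png')[100:360,120:440];cv2.imwrite('pics/w5c.png',cv2.resize(a,None,fx=2.2,fy=2.2,interpolation=cv2.INTER_CUBIC))
E
```

```text
[0.58116946 0.02862644 0.13948299]
```

View pics/w5c.png

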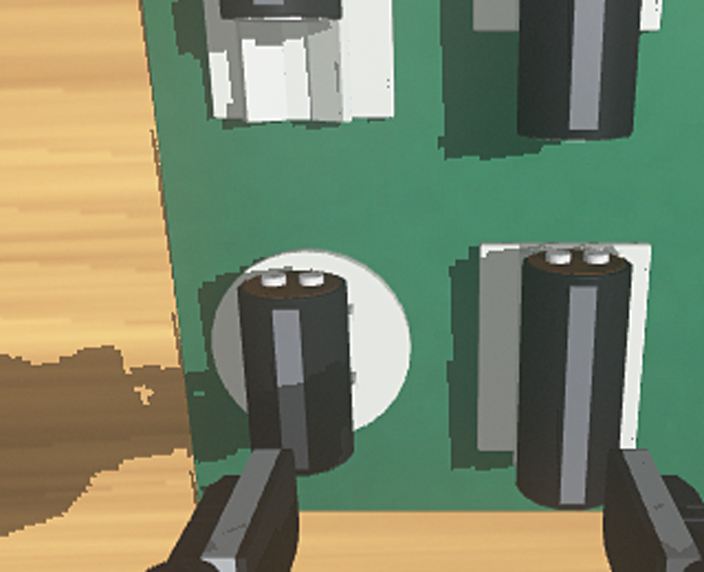

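```bash
python3 - <<'E'
from h import *
g=lambda x,y,z:wp('w5',120+x/2.2-.27,100+y/2.2-.27,z)
A=g(292,297,.0515);B=g(303,473,.0515);print('can60',(A+B)/2,np.linalg.norm(A-B))
A=g(577,275,.0515);B=g(565,508,.0515);print('can80',(A+B)/2,np.linalg.norm(A-B))
c=[g(*p,.009) for p in((481,243),(651,244),(637,450),(479,450))];print('s80',np.mean(c,0),[np.linalg.norm(c[i]-c[i-1]) for i in range(4)])
c=[g(*p,.009) for p in((212,346),(411,346))];print('park',np.mean(c,0), g(312,249,.009))
print(get_state()['ee_pos'],plan((.6002,-.0235,.12),np.pi-.037),plan((.6002,-.0235,.02),np.pi-.037))
E
```

```text
can60 [ 0.59880878 -0.02041432  0.0515    ] 0.0593437625318509
can80 [0.60491789 0.06446482 0.0515    ] 0.07906962315484699
s80 [0.60580817 0.06726381 0.009     ] [np.float64(0.08005859625907097), np.float64(0.05900177501157106), np.float64(0.07970239963663056), np.float64(0.05974700670840409)]
park [ 0.60053092 -0.02326864  0.009     ] [ 0.56465119 -0.019839    0.009     ]
[0.58120897 0.02844123 0.13963765] (array([-0.0262, -0.064 ,  0.0245]), array([-0.0001, -0.0019,  0.0003])) (array([-0.0266, -0.064 ,  0.1495]), array([-0.0001, -0.0019,  0.0003]))
```

Can80 sits centred in seat80 and can60 is on the stand. Picking can60 back up.

Request:
arm_command --moves '[-0.0262,-0.065,0.02,0,0,0,-0.0262,-0.065,0.02,0,0,0,-0.0262,-0.065,0.02,0,0,0,-0.0262,-0.065,0.02,0,0,0,-0.0262,-0.065,0.06,0,0,0,-0.0262,-0.065,0.1,0,0,0,-0.0262,-0.065,0.135,0,0,0,-0.0262,-0.065,0.1495,0,0,0,-0.0262,-0.065,0.1495,0,0,0,-0.0262,-0.065,0.1495,0,0,0,-0.0262,-0.065,0.1495,0,0,0,-0.0262,-0.065,0.1495,0,0,0]'

```text
t: 13.65
ee_pos: [0.6016, -0.0247, 0.0225]
ee_rot: [3.141, 0.001, 3.104]
ft_force: [0.3, -0.1, 0.1]
finger_gap: 0.0595
finger_force: 0.0
```

Request:
arm_command --moves '[0,0,0,0,0,0,0,0,0,0,0,0,0,0,0,0,0,0,0,0,0,0,0,0,0,0,0,0,0,0,0,0,0,0,0,0,0,0,0,0,0,0,0,0,0,0,0,0,0,0,0,0,0,0]' --fingers 0.2

```text
t: 14.4
ee_pos: [0.601, -0.0228, 0.022]
ee_rot: [3.139, -0.001, 3.105]
ft_force: [-2.0, 4.1, 7.9]
finger_gap: 0.0342
finger_force: 29.1
```

```bash
python3 - <<'E'
from h import *
P,Q=cmd();print(P,Q.as_euler('xyz'))
print(np.round(Q.inv().apply((.4798-P[0],.1505-P[1],0))/.8,4),plan((.4798,.1505,.02),np.pi-.037))
E
```

```text
[ 0.6009981  -0.02284792  0.02201593] [ 3.13915664e+00 -6.24484074e-04  3.10540109e+00]
[0.1592 0.2111 0.0006] (array([0.1592, 0.2111, 0.0031]), array([ 0.0016, -0.0004,  0.0005]))
```

Request:
arm_command --moves '[0,0,-0.03,0,0,0,0,0,-0.07,0,0,0,0,0,-0.1,0,0,0,0,0,-0.1,0,0,0,0.03,0.04,-0.1,0,0,0,0.06,0.08,-0.1,0,0,0,0.09,0.12,-0.1,0,0,0,0.12,0.16,-0.1,0,0,0,0.1585,0.2111,-0.1,0,0,0,0.1585,0.2111,-0.1,0,0,0,0.1585,0.2111,-0.1,0,0,0,0.1585,0.2111,-0.1,0,0,0]'

```text
t: 15.4
ee_pos: [0.4798, 0.1488, 0.1009]
ee_rot: [-3.141, -0.002, 3.106]
ft_force: [-0.7, -0.8, -1.3]
finger_gap: 0.0341
finger_force: 30.5
```

Request:
arm_command --moves '[0,0,0,0,0,0,0,0,0,0,0,0,0,0,0.04,0,0,0,0,0,0.07,0,0,0,0,0,0.09,0,0,0,0,0,0.099,0,0,0,0,0,0.099,0,0,0,0,0,0.099,0,0,0,0,0,0.099,0,0,0,0,0,0.099,0,0,0]'

```text
t: 16.23
ee_pos: [0.4804, 0.1488, 0.0219]
ee_rot: [3.141, -0.001, 3.104]
ft_force: [1.9, 3.4, -0.9]
finger_gap: 0.034
finger_force: 32.9
```

```bash
python3 - <<'E'
from h import *
P,Q=cmd();print(P,plan((.4805,.1505,.022),np.pi-.037))
E
```

```text
[0.48042812 0.14879153 0.02188877] (array([-0.    ,  0.0021, -0.0001]), array([ 0.0004, -0.0007, -0.0006]))
```

Request:
arm_command --moves '[0,0.002,0,0,0,0,0,0.002,0,0,0,0,0,0.002,0,0,0,0,0,0.002,0.0005,0,0,0]'

```text
t: 16.57
ee_pos: [0.4797, 0.1495, 0.0213]
ee_rot: [-3.141, -0.002, 3.103]
ft_force: [-0.3, 0.6, 1.1]
finger_gap: 0.0342
finger_force: 33.2
```

Request:
arm_command --moves '[0,0,0,0,0,0,0,0,0,0,0,0,0,0,0,0,0,0,0,0,0,0,0,0,0,0,0,0,0,0,0,0,0,0,0,0]' --fingers 0.6

```text
t: 17.07
ee_pos: [0.4796, 0.1502, 0.0212]
ee_rot: [-3.142, -0.002, 3.104]
ft_force: [-0.6, -0.1, -0.7]
finger_gap: 0.0511
finger_force: 0.0
```

```bash
python3 - <<'E'
from h import *
P,Q=cmd();print(P)
print(np.round(Q.inv().apply((.4704-P[0],-.0166-P[1],.1))/.8,4))
E
```

```text
[0.47964907 0.15022093 0.02122717]
[ 0.0041 -0.2088 -0.125 ]
```

Request:
arm_command --moves '[0,0,-0.04,0,0,0,0,0,-0.09,0,0,0,0,0,-0.12,0,0,0,0.004,-0.2088,-0.12,0,0,0,0.004,-0.2088,-0.12,0,0,0,0.004,-0.2088,-0.12,0,0,0,0.004,-0.2088,-0.12,0,0,0,0.004,-0.2088,-0.12,0,0,0,0.004,-0.2088,-0.12,0,0,0,0.004,-0.2088,-0.12,0,0,0,0.004,-0.2088,-0.12,0,0,0,0.004,-0.2088,-0.12,0,0,0]' --fingers 0.7

```text
t: 18.07
ee_pos: [0.4706, -0.0148, 0.1171]
ee_rot: [3.141, -0.002, 3.107]
ft_force: [-0.2, 0.7, -0.1]
finger_gap: 0.0599
finger_force: 0.0
```

Request:
arm_command --moves '[0,0,0,0,0,0,0,0,0,0,0,0,0,0,0,0,0,0,0,0,0,0,0,0]'

```text
t: 18.4
ee_pos: [0.4705, -0.0162, 0.1172]
ee_rot: [-3.142, -0.002, 3.105]
ft_force: [0.5, 0.4, -0.1]
finger_gap: 0.0597
finger_force: 0.0
```

```bash
python3 - <<'E'
from h import *
print(get_state()['ee_pos']);wrist('w6')
a=cv2.imread('pics/w6.png')[130:360,220:620];cv2.imwrite('pics/w6c.png',cv2.resize(a,None,fx=2,fy=2,interpolation=cv2.INTER_CUBIC))
E
```

```text
[ 0.47045004 -0.01619939  0.11719807]
```

View pics/w6c.png

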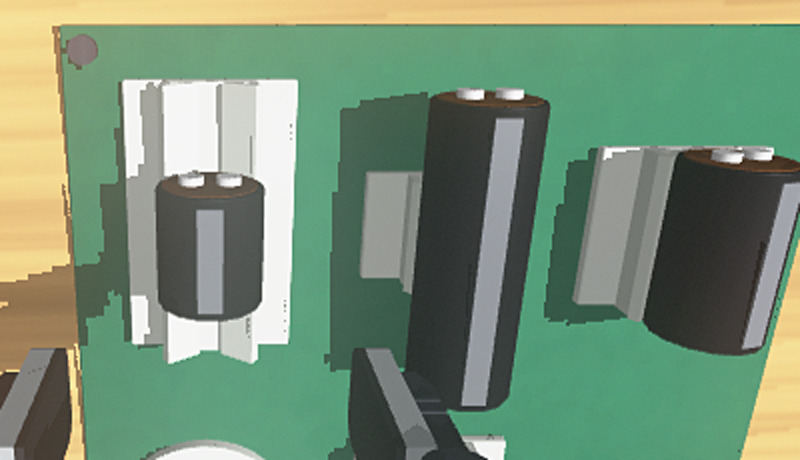

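```bash
python3 - <<'E'
from h import *
g=lambda x,y,z:wp('w6',220+x/2-.25,130+y/2-.25,z)
for n,a,b in(('40',(211,198),(210,320)),('60',(740,173),(708,355)),('100',(490,107),(462,411))):
    A=g(*a,.0515);B=g(*b,.0515);print(n,(A+B)/2,np.linalg.norm(A-B))
c=[g(*p,.009) for p in((121,80),(298,80),(289,345),(132,345))];print('s100',np.mean(c,0),[np.linalg.norm(c[i]-c[i-1]) for i in range(4)])
for n,a,b in(('s40',(365,171),(360,278)),('s60',(599,148),(574,303))):
    A=g(*a,.009);B=g(*b,.009);print(n,'left edge mid',(A+B)/2,np.linalg.norm(A-B))
print(get_state()['ee_pos'],plan((.4700,-.0164,.021),np.pi-.037))
E
```

```text
40 [ 0.46957204 -0.01670402  0.0515    ] 0.0397123153709244
60 [0.47761167 0.13972749 0.0515    ] 0.05965757523586476
100 [0.47544086 0.06400078 0.0515    ] 0.09938985567482644
s100 [ 0.47035211 -0.01685471  0.009     ] [np.float64(0.0998326293920026), np.float64(0.0598992886521297), np.float64(0.0998254701933671), np.float64(0.0598793231755137)]
s40 left edge mid [0.47440002 0.03801877 0.009     ] 0.04063281205811237
s60 left edge mid [0.47827381 0.11874145 0.009     ] 0.058935429004869574
[ 0.47044387 -0.01633475  0.11720361] (array([ 3.000e-04, -1.000e-04,  1.203e-01]), array([-0.    , -0.0015,  0.0001]))
```

Request:
arm_command --moves '[0.0003,0,0.04,0,0,0,0.0003,0,0.08,0,0,0,0.0003,0,0.11,0,0,0,0.0003,0,0.12,0,0,0,0.0003,0,0.12,0,0,0,0.0003,0,0.12,0,0,0,0.0003,0,0.12,0,0,0,0.0003,0,0.12,0,0,0,0.0003,0,0.12,0,0,0]'

```text
t: 19.2
ee_pos: [0.4709, -0.0165, 0.0224]
ee_rot: [3.141, -0.0, 3.104]
ft_force: [0.1, -0.2, 0.9]
finger_gap: 0.06
finger_force: 0.0
```

Request:
arm_command --moves '[0,0,0,0,0,0,0,0,0,0,0,0,0,0,0,0,0,0,0,0,0,0,0,0,0,0,0,0,0,0,0,0,0,0,0,0,0,0,0,0,0,0,0,0,0,0,0,0,0,0,0,0,0,0]' --fingers 0.2

```text
t: 19.95
ee_pos: [0.4703, -0.0162, 0.0218]
ee_rot: [3.141, -0.002, 3.104]
ft_force: [-1.4, 0.7, 7.6]
finger_gap: 0.0342
finger_force: 29.2
```

```bash
python3 - <<'E'
from h import *
P,Q=cmd();print(P,Q.as_euler('xyz'))
print(np.round(Q.inv().apply((.6007-.4704,-.0234+.0166,0))/.8,4))
E
```

```text
[ 0.47032914 -0.01621253  0.02182778] [ 3.14103632e+00 -1.64703578e-03  3.10444943e+00]
[-0.1631 -0.0024 -0.0003]
```

Request:
arm_command --moves '[0,0,-0.03,0,0,0,0,0,-0.07,0,0,0,0,0,-0.1,0,0,0,0,0,-0.1,0,0,0,-0.04,0,-0.1,0,0,0,-0.08,-0.001,-0.1,0,0,0,-0.12,-0.002,-0.1,0,0,0,-0.1631,-0.0024,-0.1,0,0,0,-0.1631,-0.0024,-0.1,0,0,0,-0.1631,-0.0024,-0.1,0,0,0,-0.1631,-0.0024,-0.1,0,0,0,-0.1631,-0.0024,-0.1,0,0,0]'

```text
t: 20.95
ee_pos: [0.5988, -0.0233, 0.1003]
ee_rot: [3.142, -0.005, 3.104]
ft_force: [0.1, 0.1, 0.4]
finger_gap: 0.034
finger_force: 30.5
```

Request:
arm_command --moves '[0,0,0.04,0,0,0,0,0,0.07,0,0,0,0,0,0.09,0,0,0,0,0,0.099,0,0,0,0,0,0.099,0,0,0,0,0,0.099,0,0,0,0,0,0.099,0,0,0,0,0,0.099,0,0,0,0,0,0.099,0,0,0]'

```text
t: 21.7
ee_pos: [0.6003, -0.0233, 0.0221]
ee_rot: [3.142, -0.002, 3.104]
ft_force: [0.3, -0.4, -0.4]
finger_gap: 0.0338
finger_force: 31.6
```

Request:
arm_command --moves '[0,0,0.0005,0,0,0,0,0,0.0005,0,0,0,0,0,0.0005,0,0,0,0,0,0.0005,0,0,0,0,0,0.0005,0,0,0,0,0,0.0005,0,0,0]' --fingers 0.6

```text
t: 22.2
ee_pos: [0.6003, -0.0233, 0.0213]
ee_rot: [-3.142, -0.002, 3.104]
ft_force: [-0.0, 0.3, -0.4]
finger_gap: 0.0514
finger_force: 0.0
```

```bash
python3 - <<'E'
from h import *
P,Q=cmd();print(P)
print(np.round(Q.inv().apply((.4764-P[0],.0688-P[1],.09))/.8,4))
E
```

```text
[ 0.60030495 -0.0233377   0.02132576]
[ 0.1593  0.1093 -0.1121]
```

Request:
arm_command --moves '[0,0,-0.04,0,0,0,0,0,-0.09,0,0,0,0,0,-0.112,0,0,0,0.1593,0.1093,-0.112,0,0,0,0.1593,0.1093,-0.112,0,0,0,0.1593,0.1093,-0.112,0,0,0,0.1593,0.1093,-0.112,0,0,0,0.1593,0.1093,-0.112,0,0,0,0.1593,0.1093,-0.112,0,0,0,0.1593,0.1093,-0.112,0,0,0,0.1593,0.1093,-0.112,0,0,0,0.1593,0.1093,-0.112,0,0,0]' --fingers 0.7

```text
t: 23.2
ee_pos: [0.4775, 0.0678, 0.1113]
ee_rot: [-3.141, -0.001, 3.102]
ft_force: [1.3, 0.5, -0.9]
finger_gap: 0.0598
finger_force: 0.0
```

Request:
arm_command --moves '[0,0,0,0,0,0,0,0,0,0,0,0,0,0,0,0,0,0,0,0,0,0,0,0]'

```text
t: 23.53
ee_pos: [0.4765, 0.0686, 0.1111]
ee_rot: [-3.141, -0.002, 3.104]
ft_force: [0.0, 0.0, 0.4]
finger_gap: 0.0596
finger_force: 0.0
```

```bash
python3 - <<'E'
from h import *
print(get_state()['ee_pos'],plan((.4764,.0688,.0215),np.pi-.037));wrist('w7')
a=cv2.imread('pics/w7.png')[130:380,120:520];cv2.imwrite('pics/w7c.png',cv2.resize(a,None,fx=2,fy=2,interpolation=cv2.INTER_CUBIC))
E
```

```text
[0.47650398 0.0686002  0.11114338] (array([-1.000e-04,  3.000e-04,  1.121e-01]), array([-0.0001, -0.0015, -0.0005]))
```

View pics/w7c.png

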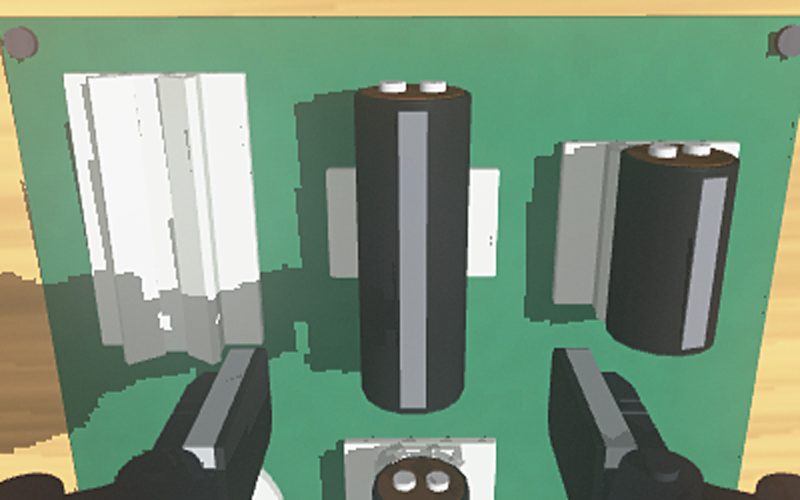

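```bash
python3 - <<'E'
from h import *
g=lambda x,y,z:wp('w7',120+x/2-.25,130+y/2-.25,z)
for n,a,b in(('60',(682,171),(662,354)),('100',(413,104),(412,412))):
    A=g(*a,.0515);B=g(*b,.0515);print(n,(A+B)/2,np.linalg.norm(A-B))
for n,q in dict(s100=[(65,73),(246,73),(263,346),(101,347)],s40=[(327,169),(499,169),(497,277),(328,277)]).items():
    c=[g(*p,.009) for p in q];print(n,np.mean(c,0),[np.linalg.norm(c[i]-c[i-1]) for i in range(4)])
A=g(565,142,.009);B=g(553,303,.009);print('s60 left mid',(A+B)/2,np.linalg.norm(A-B))
E
```

```text
60 [0.47799627 0.14541951 0.0515    ] 0.05807329161702596
100 [0.47592681 0.06865931 0.0515    ] 0.09766388322991734
s100 [ 0.47046139 -0.01629288  0.009     ] [np.float64(0.10055510915699438), np.float64(0.05961438347091821), np.float64(0.10012093397089539), np.float64(0.06039791319794928)]
s40 [0.4759364  0.06890219 0.009     ] [np.float64(0.03997791928591018), np.float64(0.05903634370564647), np.float64(0.039967848199756226), np.float64(0.06091437968821646)]
s60 left mid [0.47827867 0.12025529 0.009     ] 0.05958501055267085
```

Request:
arm_command --moves '[0,0.0003,0.04,0,0,0,0,0.0003,0.08,0,0,0,0,0.0003,0.1,0,0,0,0,0.0003,0.112,0,0,0,0,0.0003,0.112,0,0,0,0,0.0003,0.112,0,0,0,0,0.0003,0.112,0,0,0,0,0.0003,0.112,0,0,0,0,0.0003,0.112,0,0,0]'

```text
t: 24.33
ee_pos: [0.477, 0.0693, 0.0226]
ee_rot: [3.141, -0.0, 3.104]
ft_force: [0.2, 0.3, 0.1]
finger_gap: 0.0594
finger_force: 0.0
```

Request:
arm_command --moves '[0,0,0,0,0,0,0,0,0,0,0,0,0,0,0,0,0,0,0,0,0,0,0,0,0,0,0,0,0,0,0,0,0,0,0,0,0,0,0,0,0,0,0,0,0,0,0,0,0,0,0,0,0,0]' --fingers 0.2

```text
t: 25.08
ee_pos: [0.4765, 0.0695, 0.0222]
ee_rot: [3.141, -0.002, 3.105]
ft_force: [-1.2, 0.5, 7.0]
finger_gap: 0.0341
finger_force: 29.2
```

Request:
arm_command --moves '[0,0,-0.03,0,0,0,0,0,-0.07,0,0,0,0,0,-0.09,0,0,0,0,0,-0.09,0,0,0,0.001,-0.04,-0.09,0,0,0,0.002,-0.08,-0.09,0,0,0,0.0031,-0.1068,-0.09,0,0,0,0.0031,-0.1068,-0.09,0,0,0,0.0031,-0.1068,-0.09,0,0,0,0.0031,-0.1068,-0.09,0,0,0,0.0031,-0.1068,-0.09,0,0,0]'

```text
t: 26.0
ee_pos: [0.4705, -0.015, 0.0931]
ee_rot: [3.141, -0.003, 3.106]
ft_force: [-0.4, 0.4, -1.8]
finger_gap: 0.0339
finger_force: 31.1
```

Request:
arm_command --moves '[0,0,0,0,0,0,0,0,0.04,0,0,0,0,0,0.07,0,0,0,0,0,0.085,0,0,0,0,0,0.089,0,0,0,0,0,0.089,0,0,0,0,0,0.089,0,0,0,0,0,0.089,0,0,0,0,0,0.089,0,0,0]'

```text
t: 26.75
ee_pos: [0.4708, -0.0157, 0.0225]
ee_rot: [3.141, -0.002, 3.105]
ft_force: [-0.8, 0.0, -1.4]
finger_gap: 0.0338
finger_force: 31.7
```

Request:
arm_command --moves '[0,0,0.0005,0,0,0,0,0,0.0005,0,0,0,0,0,0.0005,0,0,0,0,0,0.0005,0,0,0,0,0,0.0005,0,0,0,0,0,0.0005,0,0,0]' --fingers 0.6

```text
t: 27.25
ee_pos: [0.4706, -0.0162, 0.0221]
ee_rot: [-3.142, -0.002, 3.104]
ft_force: [-0.3, -0.1, -0.0]
finger_gap: 0.0512
finger_force: 0.0
```

```bash
python3 - <<'E'
from h import *
P,Q=cmd();print(P)
print(np.round(Q.inv().apply((.6003-P[0],-.0234-P[1],.1))/.8,4))
E
```

```text
[ 0.4705845  -0.01624514  0.02206933]
[-0.1621 -0.0029 -0.1254]
```

Request:
arm_command --moves '[0,0,-0.04,0,0,0,0,0,-0.09,0,0,0,0,0,-0.11,0,0,0,-0.1621,-0.0029,-0.11,0,0,0,-0.1621,-0.0029,-0.11,0,0,0,-0.1621,-0.0029,-0.11,0,0,0,-0.1621,-0.0029,-0.11,0,0,0,-0.1621,-0.0029,-0.11,0,0,0,-0.1621,-0.0029,-0.11,0,0,0,-0.1621,-0.0029,-0.11,0,0,0,-0.1621,-0.0029,-0.11,0,0,0,-0.1621,-0.0029,-0.11,0,0,0]' --fingers 0.7

```text
t: 28.25
ee_pos: [0.5991, -0.0233, 0.1097]
ee_rot: [3.141, -0.003, 3.104]
ft_force: [-1.1, 0.2, -0.6]
finger_gap: 0.0599
finger_force: 0.0
```

Request:
arm_command --moves '[0,0,0.04,0,0,0,0,0,0.08,0,0,0,0,0,0.1,0,0,0,0,0,0.11,0,0,0,0,0,0.11,0,0,0,0,0,0.11,0,0,0,0,0,0.11,0,0,0,0,0,0.11,0,0,0]'

```text
t: 28.92
ee_pos: [0.6012, -0.0235, 0.0232]
ee_rot: [3.141, 0.0, 3.104]
ft_force: [-0.2, 0.3, 0.5]
finger_gap: 0.0597
finger_force: 0.0
```

Request:
arm_command --moves '[0,0,0,0,0,0,0,0,0,0,0,0,0,0,0,0,0,0,0,0,0,0,0,0,0,0,0,0,0,0,0,0,0,0,0,0,0,0,0,0,0,0,0,0,0,0,0,0,0,0,0,0,0,0]' --fingers 0.2

```text
t: 29.67
ee_pos: [0.6006, -0.0229, 0.0226]
ee_rot: [3.141, -0.001, 3.105]
ft_force: [-0.9, 0.5, 5.2]
finger_gap: 0.0337
finger_force: 29.3
```

```bash
python3 - <<'E'
from h import *
P,Q=cmd();print(P)
x=.4761+P[0]-.6003  # keep the grip offset
print(np.round(Q.inv().apply((.4763+P[0]-.6003-P[0],.0689-P[1],0))/.8,4))
E
```

```text
[ 0.60063723 -0.02286267  0.0226478 ]
[0.1591 0.1089 0.0003]
```

Request:
arm_command --moves '[0,0,-0.03,0,0,0,0,0,-0.07,0,0,0,0,0,-0.1,0,0,0,0,0,-0.1,0,0,0,0.04,0.027,-0.1,0,0,0,0.08,0.055,-0.1,0,0,0,0.12,0.082,-0.1,0,0,0,0.1591,0.109,-0.1,0,0,0,0.1591,0.109,-0.1,0,0,0,0.1591,0.109,-0.1,0,0,0,0.1591,0.109,-0.1,0,0,0,0.1591,0.109,-0.1,0,0,0]'

```text
t: 30.67
ee_pos: [0.4775, 0.0677, 0.1022]
ee_rot: [-3.141, -0.001, 3.103]
ft_force: [0.2, -0.6, 0.0]
finger_gap: 0.0337
finger_force: 30.3
```

Request:
arm_command --moves '[0,0,0.0,0,0,0,0,0,0.04,0,0,0,0,0,0.07,0,0,0,0,0,0.09,0,0,0,0,0,0.098,0,0,0,0,0,0.098,0,0,0,0,0,0.098,0,0,0,0,0,0.098,0,0,0,0,0,0.098,0,0,0]'

```text
t: 31.42
ee_pos: [0.4767, 0.0681, 0.024]
ee_rot: [-3.141, -0.001, 3.103]
ft_force: [0.3, 0.8, -0.7]
finger_gap: 0.034
finger_force: 31.5
```

```bash
python3 - <<'E'
from h import *
print(get_state()['ee_pos'],plan((.4766,.069,.022),np.pi-.037))
E
```

```text
[0.47671582 0.06805566 0.02401866] (array([0.0002, 0.0012, 0.0025]), array([-0.0001, -0.0009, -0.0007]))
```

Request:
arm_command --moves '[0.0002,0.001,0.0018,0,0,0,0.0002,0.001,0.0018,0,0,0,0.0002,0.001,0.0018,0,0,0,0.0002,0.001,0.0018,0,0,0]'

```text
t: 31.75
ee_pos: [0.476, 0.0693, 0.0223]
ee_rot: [3.142, -0.002, 3.104]
ft_force: [0.3, -0.3, -1.3]
finger_gap: 0.0336
finger_force: 31.5
```

Request:
arm_command --moves '[0,0,0,0,0,0,0,0,0,0,0,0,0,0,0,0,0,0,0,0,0,0,0,0,0,0,0,0,0,0,0,0,0,0,0,0]' --fingers 0.6

```text
t: 32.25
ee_pos: [0.476, 0.0693, 0.0222]
ee_rot: [-3.142, -0.002, 3.104]
ft_force: [0.2, -0.3, -0.1]
finger_gap: 0.0515
finger_force: 0.0
```

Request:
arm_command --moves '[0,0,-0.04,0,0,0,0,0,-0.09,0,0,0,0,0,-0.14,0,0,0,0,0,-0.19,0,0,0,0.02,0,-0.25,0,0,0,0.02,0,-0.25,0,0,0,0.02,0,-0.25,0,0,0,0.02,0,-0.25,0,0,0,0.02,0,-0.25,0,0,0,0.02,0,-0.25,0,0,0]'

```text
t: 33.08
ee_pos: [0.4596, 0.0696, 0.2207]
ee_rot: [-3.14, -0.005, 3.104]
ft_force: [0.0, 0.4, 0.1]
finger_gap: 0.051
finger_force: 0.0
```

```bash
python3 - <<'E'
from h import *
print(get_state()['t'],get_state()['ee_pos']);wrist('w8')
a=cv2.imread('pics/w8.png')[110:370,160:480];cv2.imwrite('pics/w8c.png',cv2.resize(a,None,fx=2.3,fy=2.3,interpolation=cv2.INTER_CUBIC))
E
```

```text
33.0833 [0.45963056 0.06964701 0.22067522]
```

View pics/w8c.png

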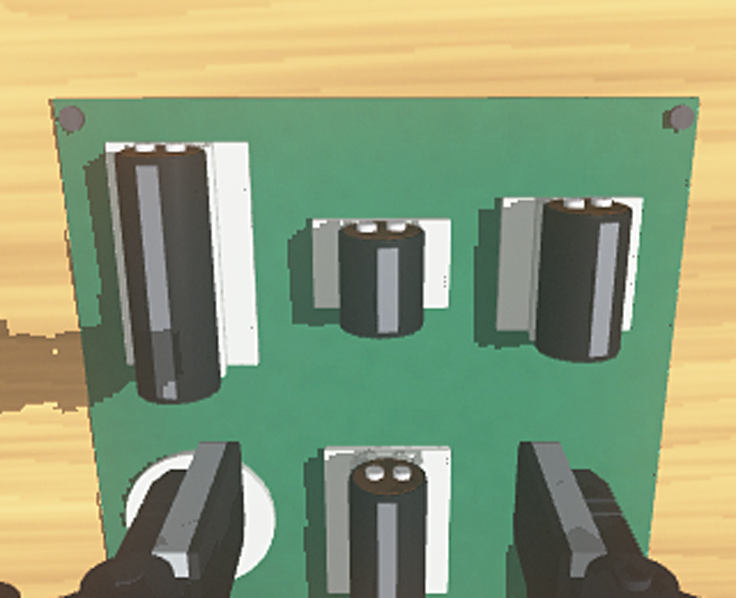

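All four lie in the matching cradles, with the stand empty at (200,510). I'll back the arm away and measure centring from the top view.

Request:
arm_command --moves '[0.04,0.04,-0.03,0,0,0,0.04,0.09,-0.06,0,0,0,0.04,0.14,-0.06,0,0,0,0.04,0.19,-0.06,0,0,0,0.04,0.24,-0.06,0,0,0,0.04,0.29,-0.06,0,0,0,0.04,0.34,-0.06,0,0,0,0.04,0.39,-0.06,0,0,0,0.04,0.44,-0.06,0,0,0,0.04,0.44,-0.06,0,0,0,0.04,0.44,-0.06,0,0,0,0.04,0.44,-0.06,0,0,0]'

```text
t: 34.13
ee_pos: [0.4418, 0.4216, 0.2687]
ee_rot: [-3.139, -0.003, 3.104]
ft_force: [0.4, -0.7, 0.3]
finger_gap: 0.0512
finger_force: 0.0
```

```bash
python3 - <<'E'
from h import *
g=lambda x,y,z:wp('w8',160+x/2.3-.28,110+y/2.3-.28,z)
for n,a,b in(('100',(160,158),(178,404)),('40',(382,239),(382,338)),('60',(587,214),(579,362))):
    A=g(*a,.0515);B=g(*b,.0515);print(n,(A+B)/2,np.linalg.norm(A-B))
for n,q in dict(s100=[(106,142),(248,142),(259,364),(126,364)],s40=[(313,219),(451,219),(448,308),(313,308)],s60=[(502,198),(643,198),(632,330),(497,330)]).items():
    print(n,np.mean([g(*p,.009) for p in q],0))
print(get_state()['ee_pos'])
c=imaging.camera('top')['color'];cv2.imwrite('pics/top1.png',c)
cv2.imwrite('pics/top1c.png',cv2.resize(c[175:373,215:415],None,fx=3,fy=3,interpolation=cv2.INTER_CUBIC))
E
```

```text
100 [ 0.47051424 -0.0130631   0.0515    ] 0.09926752439959233
40 [0.47459846 0.06915949 0.0515    ] 0.04008700307644612
60 [0.47773966 0.14692075 0.0515    ] 0.059924023167103796
s100 [ 0.47000123 -0.01633138  0.009     ]
s40 [0.4760969  0.06884354 0.009     ]
s60 [0.47974706 0.15037709 0.009     ]
[0.44183855 0.42160077 0.26874922]
```

View pics/top1c.png

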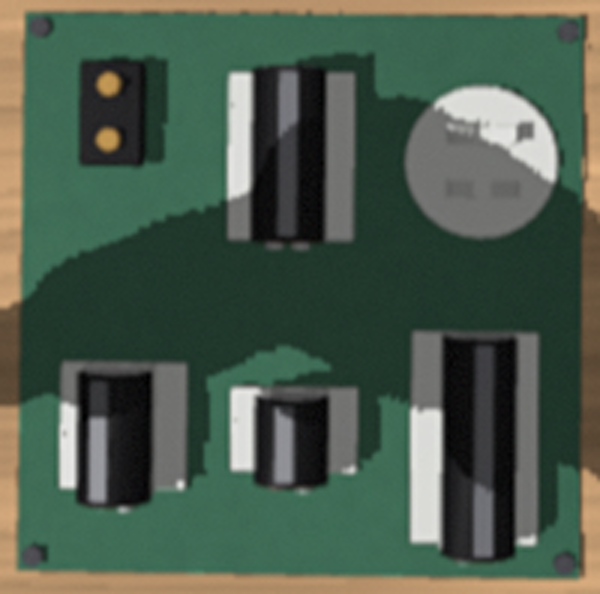

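```bash
python3 - <<'E'
from h import *
f=lambda x,y,z:top(215+x/3-.33,175+y/3-.33,z)
for n,x,z1,a,b,s in(('60',115,'',375,507,(361,489)),('40',291,'',401,488,(386,473)),('100',480,'',340,561,(331,547)),('80',289,'',66,242,(70,242)),('0: 100',291,'',335,553,(386,473)),('0: 80',115,'',350,527,(361,489)),('0: 40',480,'',406,494,(330,548))):
    A=f(x,a,.0515);B=f(x,b,.0515);S=[f(x,q,.009)[0] for q in s]
    print(n,'len',round(A[0]-B[0],4),'far-end based ctr',round(B[0]+float(n.split()[-1])/2000,4),'ctr',round((A[0]+B[0])/2,4),'seat',round(np.mean(S),4))
E
```

```text
60 len 0.0592 far-end based ctr 0.4793 ctr 0.4789 seat 0.4807
40 len 0.0389 far-end based ctr 0.4762 ctr 0.4757 seat 0.4767
100 len 0.0986 far-end based ctr 0.472 ctr 0.4713 seat 0.4704
80 len 0.0793 far-end based ctr 0.6065 ctr 0.6061 seat 0.607
0: 100 len 0.0975 far-end based ctr 0.4772 ctr 0.476 seat 0.4767
0: 80 len 0.0794 far-end based ctr 0.4804 ctr 0.4801 seat 0.4807
0: 40 len 0.0393 far-end based ctr 0.4719 ctr 0.4715 seat 0.4704
```

Every can is within about 1.5 mm of its seat centre, close to my measuring error. The stand is empty and the arm is clear, so I'm handing in.

```bash
python3 -c "
from cell import bot
print(bot.hand_in())"
```

```text
the job is handed in; nothing more can be done
None
```

The job is handed in: all four capacitors rest in their own-length cradles, each measured within about 1.5 mm of centre, and the stand is empty; the clock read about 34 s when I finished.

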